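# Fit three tea mugs with their brewing baskets and lids

## Task

Make the three tea mugs ready for brewing: hang the large white-collared basket in the white mug and the small green-collared basket in the glass mug, then cover every mug with the lid that fits, the white and the green lid on the baskets in their mugs and the black lid straight on the dark mug, which takes a tea bag and needs no basket. Leave baskets and lids fully seated and level and the mugs upright on the worktop, and leave the tea carton and the brown-lidded jar where they stand.

Things in the scene. Friction and masses are not known exactly. Their poses are not given: they have to be found in the camera images.
- large_basket: The larger basket, white collar. Stands upright; origin: centre of its underside, z up. Going up: steel strainer tapering from 44 mm across at the bottom to 62 mm; flange 89 mm across from 48 to 51 mm; collar 66 mm across outside, 59 inside, up to 66 mm, to grip from outside. Seated, its flange lies on the white mug's rim, origin 48 mm below the rim.
- small_basket: The smaller basket, green collar. Stands upright; origin: centre of its underside, z up. Going up: steel strainer tapering from 34 mm across at the bottom to 49 mm; flange 73 mm across from 48 to 51 mm; collar 52 mm across outside, 45 inside, up to 66 mm, to grip from outside. Seated, its flange lies on the glass mug's rim, origin 48 mm below the rim.
- white_lid: White lid, the middle one of three. Origin: centre of its underside, z up. Going up: grey plug 49 mm across, chamfered below, from 0 to 8 mm (it stands on this); disc 72 mm across to 13 mm; knob 24 mm across to 37 mm, to lift it by. It fits the large basket's collar: plug inside, disc resting on the collar, origin 58 mm above the basket's origin.
- green_lid: Green lid, the smallest of three. Origin: centre of its underside, z up. Going up: grey plug 35 mm across, chamfered below, from 0 to 8 mm (it stands on this); disc 58 mm across to 13 mm; knob 22 mm across to 37 mm, to lift it by. It fits the small basket's collar: plug inside, disc resting on the collar, origin 58 mm above the basket's origin.
- dark_lid: Black lid, the largest of three. Origin: centre of its underside, z up. Going up: grey plug 66 mm across, chamfered below, from 0 to 8 mm (it stands on this); disc 96 mm across to 13 mm; knob 28 mm across to 37 mm, to lift it by. It fits the bare dark mug: plug inside the mouth, disc resting on the rim, origin 8 mm below the rim.
- white_mug_rim (a point): Centre of the mouth, at rim height, of the white stoneware mug: 105 mm tall, 85 mm across the rim outside and about 77 mm inside, tapering down; loose, standing upright on the worktop. z up; the handle is on the point's -y side and reaches to 72 mm from this point.
- glass_mug_1_rim (a point): Centre of the mouth, at rim height, of the clear glass mug, the smallest, with a dark film of tea on its bottom: 90 mm tall, 69 mm across the rim outside and about 61 mm inside, tapering down; loose, standing upright on the worktop. z up; the handle is on the point's -y side and reaches to 60 mm from this point.
- dark_mug_rim (a point): Centre of the mouth, at rim height, of the dark grey mug: 105 mm tall, 88 mm across the rim outside and about 80 mm inside, tapering down; loose, standing upright on the worktop. z up; the handle is on the point's -y side and reaches to 83 mm from this point.
- tea_carton: Bystander: small yellow tea carton, 50 x 72 x 45 mm (x, y, z), loose among the parts. Origin: centre of its underside, z up.
- brown_lid_jar: Bystander: small round jar with a brown lid, 62 mm across, 77 mm tall, loose among the parts. Origin: centre of its underside, z up.
Things that resemble listed ones, but are neither listed nor needed, are in the scene too. What is shaped like the large_basket but turquoise is not meant.

How it is judged:
At the end, for the whole second after the job is handed in: Each basket hangs in its mug (within 8 mm of centre) with its lid seated in the collar (within 8 mm); the black lid is seated in the dark mug (within 11 mm); all seated to 4 mm in height and level to 0.08 rad; mugs upright on the worktop; all released and at rest (horizontal distance between large_basket and white_mug_rim below 0.008 m and z of large_basket in the frame of white_mug_rim between -0.0515 and -0.044 m and angle between each of large_basket, small_basket, white_lid, green_lid, dark_lid's own z axis and vertical below 0.08 rad and horizontal distance between small_basket and glass_mug_1_rim below 0.008 m and z of small_basket in the frame of glass_mug_1_rim between -0.0515 and -0.044 m and horizontal distance between white_lid and large_basket below 0.008 m and z of white_lid in the frame of large_basket between 0.0545 and 0.062 m and horizontal distance between green_lid and small_basket below 0.008 m and z of green_lid in the frame of small_basket between 0.0545 and 0.062 m and horizontal distance between dark_lid and dark_mug_rim below 0.011 m and z of dark_lid in the frame of dark_mug_rim between -0.0115 and -0.004 m and angle between each of white_mug_rim, glass_mug_1_rim, dark_mug_rim's own z axis and vertical below 0.06 rad and height (world z) of white_mug_rim between 0.099 and 0.111 m and height (world z) of glass_mug_1_rim between 0.084 and 0.096 m and height (world z) of dark_mug_rim between 0.0995 and 0.1115 m and linear speed of each of large_basket, small_basket, dark_lid, white_lid, green_lid below 0.02 m/s); the robot touches nothing.
It fails at once if the tea carton is pushed more than 25 mm or tipped (distance of tea_carton from where it was at the start of the episode above 0.025 m or angle between tea_carton's own z axis and vertical above 0.3 rad).
It fails at once if the brown-lidded jar is pushed more than 25 mm or tipped (distance of brown_lid_jar from where it was at the start of the episode above 0.025 m or angle between brown_lid_jar's own z axis and vertical above 0.3 rad).
It also fails if it takes over 134 s, if anything falls off the work surface, if the arm or the gripper's body presses on something with over 40 N, if the wrist force passes 120 N, or if a joint passes its speed limit or range.

## Robot

A 6-joint arm with a two-finger parallel gripper is mounted at the origin on a cart in front of the work surface, level with it; the furniture and walls round the work are solid. World frame = base frame: x ahead of the robot, y to its left, z up, the work surface at z = 0. Lengths are in m, angles in rad, forces in N, time in s.
With the tool pointing down it reaches from about 0.275 to 0.825 m from the base axis. Payload 4.9 kg.
Tool frame: the origin (TCP) lies midway between the tips of the shut fingers; the grasp point (between the pads) lies 19 mm behind it (grip_point_offset is the distance from the TCP to the grasp point, in m); z points along the fingers, y is the line along which they close (so a half turn about z gives the same grasp; the last joint's range is limited). The gripper opens to 85 mm and grips with 20 to 120 N. Pads are 22 mm wide; open, the fingers measure 114 mm over their backs; the gripper's body (76 mm by 85 mm) begins 54 mm behind the grasp point. The pads swing forward as they close: fully open they stand 13 mm farther back than shut.
Start: joints at [-1.41, 0.326, -0.193, 1.052, 0, 1.437], TCP at [0.16, -0.526, 0.231] pointing down, gripper open.
Joint ranges: [-2.65, 2.65], [-0.97, 1.79], [-1.3, 1.35], [-1.93, 2.1], [-1.47, 1.37], [-3.14, 3.14]. Speed limits (rad/s): [2.57, 2.57, 3.14, 3.14, 3.14, 3.14].

## Interface

Orientations are given as a rotation vector (axis times angle).
In Python, from cell import * gives the robot as it stands. Calls block until the motion is done:
- movep(position, orientation): joint-space move of the TCP to a pose.
- move_l(position, velocity=0.15, rot=None, until_force=None): straight line of the TCP; rot=None keeps the orientation; velocity is the mean speed in m/s. With until_force (N) it stops when the force on the tool has changed by that much, and returns True; else False.
- set_joints(angles): joint-space move.
- let_go() and grab(newtons=None): open the fingers fully, or close them until they stop; newtons is the grip in N (None keeps the last).
- sleep(seconds).
- ik(position, orientation): joint angles nearest the present ones, or None.
- get_state(): the state.
- grab_frame(name): name is "scene" or "top" or "wrist"; returns a dict with "img" (420x560x3 uint8, red, green, blue), "fx", "fy", "cx", "cy" (pixels), "cam_to_world" (4x4, takes a point from camera to world coordinates); the wrist camera has in their place "T_tool_cam" (4x4, takes a point from camera to tool coordinates, whose origin is the TCP and whose axes are the flange's). Camera axes: x right, y down, z forward; pixel columns grow to the right and rows downward; lengths in m; the calibration is good to about 2 mm. The wrist camera is an equidistant fisheye: a pixel r from the principal point sees the ray r / f radians off the axis. A picture is of the moment at which its call begins: read the wrist's pose just before it. There is no depth.
A pose or a line that the arm cannot do raises MotionError and nothing moves.
- sign_off(): hands the job in; it is judged then, once.
Trained networks look in the newest picture that a camera, given by its name, has taken for a name from the list of things; names that differ only in an ending like _2 or _b are one class to them, and where a whole thing is asked for, a point or a joint stands for the part that bears it (a point fixed in the world has none). Each returns a list of dicts, best first, with "score" (0 to 1); they miss things now and then, are a little off and sometimes report something else, mostly with a low value. They report only what shows in the picture. A call takes as long as a camera call. They do not tell look-alikes from the thing itself.
- spot_in(camera, name): "centre" ([column, row] in pixels, amid what is visible of it).
- silhouettes(camera, name): "mask" (420x560 bool, what is visible of it) and "centre" ([column, row] in pixels, amid what is visible of it).
- tip_of(camera, name): "centre" ([column, row] in pixels: a listed point, or the origin of a listed thing).
The state is a dict: "clock": time; "q": joint angles; "joint_velocities": joint speeds; "tau": joint torques, N m; "position": TCP position; "eef_rot": TCP orientation; "contact_force": force on the tool from outside, world axes, zero at the start; "wrist_torque": the same for the moment, N m; "finger_gap": opening from 0.0 (shut) to 1.0 (fully open); "grasp_force": force on a finger pad.
Only numpy, scipy, OpenCV 4.12 (cv2) and the standard library are available. Lean on these libraries where they do the work, as an engineer would, in place of code of your own. Each camera call takes 0.05 s, during which the arm holds its last target. There are 200 camera calls.

## Working session

There is one attempt and no reset: what is moved stays moved. The work goes in short steps, each a Python script; the robot and the scene stay as the last script left them, time stands still between calls to the robot, and variables do not carry over. Pictures are saved under pics/ and viewed, at most 14 in all, crops included, and the job is handed in when it is done.

```bash
mkdir -p pics; python3 - <<'E'
from cell import *
import cv2
names=["large_basket","small_basket","white_lid","green_lid","dark_lid","white_mug_rim","glass_mug_1_rim","dark_mug_rim","tea_carton","brown_lid_jar"]
for c in ["top","scene"]:
    f=grab_frame(c); cv2.imwrite(f"pics/{c}0.png",f["img"][:,:,::-1])
    print(c,f["fx"],f["fy"],f["cx"],f["cy"],f["cam_to_world"].round(4).tolist() if hasattr(f["cam_to_world"],"round") else f["cam_to_world"])
    for n in names:
        print(n,[(round(d["score"],2),[round(float(v),1) for v in d["centre"]]) for d in tip_of(c,n)[:4]])
s=get_state(); print(s["clock"],s["eef_rot"],s["position"])
E
```

```text
top 441.262694462481 441.262694462481 281.4276931747294 209.47279673576324 [[0.0195, -0.9767, 0.2139, 0.3232], [-0.9998, -0.02, -0.0001, 0.0151], [0.0044, -0.2138, -0.9769, 1.1753], [0.0, 0.0, 0.0, 1.0]]
large_basket [(0.88, [147.4, 191.0]), (0.81, [159.0, 246.6])]
small_basket [(0.6, [290.3, 268.7])]
white_lid [(0.93, [197.1, 247.7])]
green_lid [(0.73, [243.0, 251.6])]
dark_lid [(0.84, [374.3, 245.0])]
white_mug_rim [(0.76, [321.4, 184.8])]
glass_mug_1_rim [(0.68, [189.5, 184.5]), (0.17, [320.2, 185.1])]
dark_mug_rim [(0.84, [255.8, 174.4])]
tea_carton [(0.56, [331.2, 256.6]), (0.37, [196.8, 247.6])]
brown_lid_jar [(0.61, [427.3, 261.6])]
scene 424.36849976218235 424.36849976218235 274.90721848064834 210.8820906011645 [[-0.5878, -0.3077, 0.7482, -0.3438], [-0.809, 0.223, -0.5439, 0.6703], [0.0005, -0.925, -0.38, 0.5467], [0.0, 0.0, 0.0, 1.0]]
large_basket [(0.98, [139.8, 269.3]), (0.57, [180.0, 287.9])]
small_basket [(0.87, [307.2, 251.9])]
white_lid [(0.84, [218.2, 278.6]), (0.5, [330.4, 238.5]), (0.2, [264.6, 264.5])]
green_lid [(0.6, [264.0, 264.6])]
dark_lid [(0.81, [355.9, 226.4])]
white_mug_rim [(0.91, [287.1, 194.4])]
glass_mug_1_rim [(0.84, [187.5, 224.3])]
dark_mug_rim [(0.61, [232.8, 200.9])]
tea_carton [(0.62, [329.7, 235.5])]
brown_lid_jar [(0.74, [391.4, 216.4]), (0.56, [356.0, 222.9])]
1.1 [ 3.10748147e+00  4.61351423e-01 -3.15524934e-07] [ 0.15980338 -0.52629492  0.23130162]
```

View pics/top0.png

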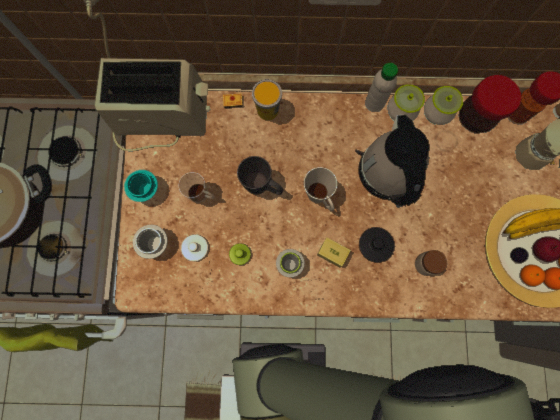

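View pics/scene0.png

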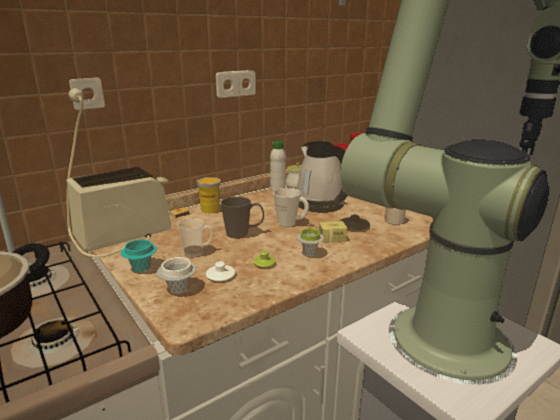

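```bash
cat > h.py <<'E'
from cell import *
import numpy as np, cv2
from scipy.spatial.transform import Rotation as Ro
RX=[np.pi/2**.5,np.pi/2**.5,0]; RX2=[np.pi/2**.5,-np.pi/2**.5,0]
def ray_to_z(T,d,z):
    d=T[:3,:3]@d; o=T[:3,3]; return (o+d*(z-o[2])/d[2])[:2]
def fixed(f,px,z):
    return ray_to_z(f["cam_to_world"],np.array([(px[0]-f["cx"])/f["fx"],(px[1]-f["cy"])/f["fy"],1]),z)
def wrist(f,s,px,z):
    T=np.eye(4);T[:3,:3]=Ro.from_rotvec(s["eef_rot"]).as_matrix();T[:3,3]=s["position"]
    v=np.array([px[0]-f["cx"],px[1]-f["cy"]]);r=np.hypot(*v);a=r/f["fx"]
    d=np.array([*(np.sin(a)*v/max(r,1e-9)),np.cos(a)])
    return ray_to_z(T@f["T_tool_cam"],d,z)
Z={"large_basket":0,"small_basket":0,"white_lid":0,"green_lid":0,"dark_lid":0,"white_mug_rim":.105,"glass_mug_1_rim":.09,"dark_mug_rim":.105,"tea_carton":0,"brown_lid_jar":0}
E
python3 - <<'E'
from h import *
for c in ["top","scene"]:
    f=grab_frame(c)
    for n in Z:
        print(c,n,[(round(d["score"],2),fixed(f,d["centre"],Z[n]).round(4).tolist()) for d in tip_of(c,n)[:2]])
print(grab_frame("wrist")["T_tool_cam"])
for p in ([.3,.3,.1],[.5,0,.2],[.3,-.2,.2],[.45,.2,.2]):
    for r in (RX,RX2): q=ik(p,r); print(p,None if q is None else np.round(q,2))
E
```

```text
top large_basket [(0.9, [0.4801, 0.3465]), (0.87, [0.6166, 0.3772])]
top small_basket [(0.95, [0.4297, -0.0123])]
top white_lid [(0.73, [0.4735, 0.2468])]
top green_lid [(0.64, [0.4654, 0.1175])]
top dark_lid [(0.87, [0.4865, -0.24])]
top white_mug_rim [(0.84, [0.6281, -0.0868])]
top glass_mug_1_rim [(0.67, [0.6234, 0.2525])]
top dark_mug_rim [(0.97, [0.6454, 0.0875]), (0.25, [0.4791, -0.2198])]
top tea_carton [(0.76, [0.4579, -0.1245])]
top brown_lid_jar [(0.9, [0.443, -0.3625])]
scene large_basket [(0.96, [0.4725, 0.3581]), (0.8, [0.6211, 0.3885])]
scene small_basket [(0.58, [0.4576, -0.0172])]
scene white_lid [(0.88, [0.4583, 0.2491]), (0.54, [0.5063, -0.2563])]
scene green_lid [(0.51, [0.4467, 0.1237])]
scene dark_lid [(0.87, [0.4995, -0.2484])]
scene white_mug_rim [(0.7, [0.6358, -0.0861])]
scene glass_mug_1_rim [(0.78, [0.6156, 0.2565])]
scene dark_mug_rim [(0.74, [0.6442, 0.089])]
scene tea_carton []
scene brown_lid_jar [(0.66, [0.4489, -0.3706])]
[[-2.15857012e-04 -9.50704297e-01 -3.10098843e-01  8.07877694e-02]
 [ 9.99999683e-01 -4.42934266e-04  6.61861760e-04 -3.46977841e-04]
 [-7.66588223e-04 -3.10098602e-01  9.50704091e-01 -1.41247387e-01]
 [ 0.00000000e+00  0.00000000e+00  0.00000000e+00  1.00000000e+00]]
[0.3, 0.3, 0.1] [ 0.61  0.25 -0.69  0.63  0.    2.18]
[0.3, 0.3, 0.1] [ 0.61  0.25 -0.69  0.63  0.   -0.96]
[0.5, 0, 0.2] [-0.15  0.26 -0.37  0.94  0.    1.42]
[0.5, 0, 0.2] [-0.15  0.26 -0.37  0.94  0.   -1.72]
[0.3, -0.2, 0.2] [-0.79 -0.   -0.68  0.89  0.    0.78]
[0.3, -0.2, 0.2] [-0.79 -0.   -0.68  0.89  0.   -2.36]
[0.45, 0.2, 0.2] [ 0.27  0.25 -0.39  0.94  0.    1.84]
[0.45, 0.2, 0.2] [ 0.27  0.25 -0.39  0.94  0.   -1.3 ]
```

```bash
python3 - <<'E'
from h import *
import collections
nom={"large_basket":(.478,.35),"small_basket":(.44,-.015),"white_lid":(.468,.247),"green_lid":(.46,.12),"dark_lid":(.49,-.243),"white_mug_rim":(.63,-.086),"glass_mug_1_rim":(.62,.254),"dark_mug_rim":(.645,.088),"tea_carton":(.458,-.1245),"brown_lid_jar":(.445,-.365)}
obs=collections.defaultdict(list)
for i,(x,y) in enumerate([(.49,-.27),(.46,-.03),(.46,.1),(.47,.23),(.47,.33),(.6,.23),(.62,.07),(.61,-.09)]):
    movep([x,y,.26],RX); sleep(.15)
    s=get_state(); f=grab_frame("wrist")
    if i in(2,6): cv2.imwrite(f"pics/w{i}.png",f["img"][:,:,::-1])
    for n in nom:
        if np.hypot(nom[n][0]-x,nom[n][1]-y)>.2: continue
        for d in tip_of("wrist",n):
            p=wrist(f,s,d["centre"],Z[n])
            if np.hypot(*(p-nom[n]))<.045: obs[n].append((i,round(d["score"],2),*p.round(4).tolist(),*np.round(d["centre"]).tolist()))
for n in obs: print(n,*obs[n],sep="\n   ")
print(get_state()["clock"],f["fx"])
E
```

```text
dark_lid
   (0, 0.78, 0.4921, -0.234, 278.0, 134.0)
   (7, 0.6, 0.4923, -0.2363, 194.0, 266.0)
tea_carton
   (0, 0.64, 0.4669, -0.1244, 257.0, 46.0)
   (1, 0.55, 0.4621, -0.1191, 277.0, 228.0)
   (7, 0.84, 0.4657, -0.119, 167.0, 188.0)
brown_lid_jar
   (0, 0.63, 0.4418, -0.3638, 241.0, 232.0)
small_basket
   (1, 0.57, 0.4359, -0.0098, 256.0, 147.0)
   (2, 0.85, 0.4332, -0.0124, 256.0, 244.0)
   (6, 0.59, 0.4368, -0.0099, 146.0, 223.0)
   (7, 0.86, 0.4344, -0.0063, 139.0, 104.0)
green_lid
   (1, 0.66, 0.4612, 0.125, 276.0, 39.0)
   (2, 0.73, 0.4617, 0.1231, 277.0, 145.0)
   (3, 0.69, 0.458, 0.1263, 267.0, 239.0)
   (5, 0.64, 0.4564, 0.1249, 174.0, 240.0)
   (6, 0.9, 0.4611, 0.1256, 152.0, 124.0)
white_mug_rim
   (1, 0.59, 0.63, -0.0758, 434.0, 227.0)
   (6, 0.82, 0.6315, -0.0777, 286.0, 314.0)
   (7, 0.59, 0.6301, -0.0807, 297.0, 178.0)
white_lid
   (2, 0.66, 0.4734, 0.2463, 286.0, 46.0)
   (3, 0.58, 0.4735, 0.2454, 278.0, 151.0)
   (4, 0.96, 0.473, 0.2468, 278.0, 225.0)
   (5, 0.61, 0.4702, 0.2452, 176.0, 154.0)
dark_mug_rim
   (2, 0.86, 0.6553, 0.0892, 459.0, 196.0)
   (5, 0.81, 0.6524, 0.0921, 323.0, 306.0)
   (6, 0.93, 0.654, 0.0885, 312.0, 168.0)
large_basket
   (3, 0.86, 0.4802, 0.3547, 284.0, 63.0)
   (4, 0.71, 0.482, 0.3554, 285.0, 143.0)
   (5, 0.6, 0.4805, 0.3519, 180.0, 70.0)
glass_mug_1_rim
   (3, 0.95, 0.6219, 0.2506, 421.0, 163.0)
   (4, 0.9, 0.6264, 0.2486, 413.0, 251.0)
   (5, 0.67, 0.6231, 0.2505, 300.0, 162.0)
   (6, 0.82, 0.6242, 0.2501, 280.0, 0.0)
11.725 325.19226210127806
```

View pics/w2.png

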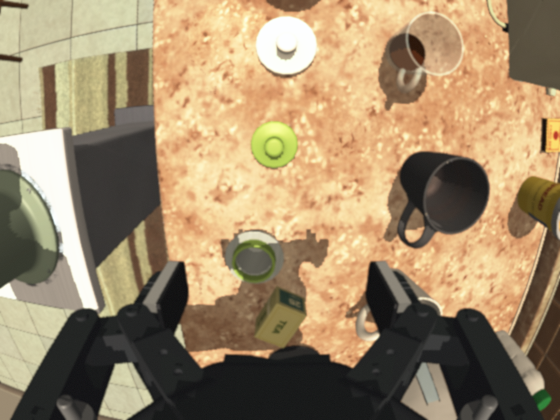

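```bash
cat >> h.py <<'E'
def pick(xy,z,N=30,zc=None):
    movep([*xy,.22],RX); move_l([*xy,z+.02],.2); move_l([*xy,z],.05)
    grab(N); s=get_state(); print("grip gap",round(s["finger_gap"],3),"F",round(s["grasp_force"],1),"fz",np.round(s["contact_force"],1))
    move_l([*xy,.26],.2); s=get_state(); print("lifted gap",round(s["finger_gap"],3),"F",round(s["grasp_force"],1))
def place(xy,z,app):
    movep([*xy,.26],RX); move_l([*xy,z+app],.2)
    hit=move_l([*xy,z-.004],.05,until_force=5); s=get_state()
    print("hit",hit,"z",round(s["position"][2],4),"want",z,"f",np.round(s["contact_force"],1),"clock",round(s["clock"],1))
def release():
    let_go(); p=get_state()["position"]; move_l([p[0],p[1],.26],.25)
def look(names,pos,pic=None):
    movep(pos,RX); sleep(.15); s=get_state(); f=grab_frame("wrist")
    if pic: cv2.imwrite(pic,f["img"][:,:,::-1])
    for n,z in names: print(n,[(round(d["score"],2),wrist(f,s,d["centre"],z).round(4).tolist()) for d in tip_of("wrist",n)[:3]])
E
python3 - <<'E'
from h import *
pick((.481,.354),.045)
place((.6305,-.079),.102,.055)
f=grab_frame("wrist"); cv2.imwrite("pics/p1.png",f["img"][:,:,::-1])
E
```

```text
grip gap 0.779 F 32.9 fz [-2.  -0.2  5.7]
lifted gap 0.778 F 33.5
hit True z 0.1032 want 0.102 f [-0.3 -0.5  4.4] clock 19.8
```

View pics/p1.png

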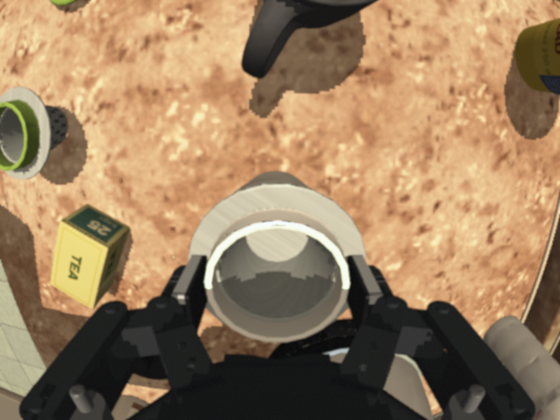

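```bash
python3 - <<'E'
from h import *
release()
look([("large_basket",.057),("white_mug_rim",.105),("small_basket",0)],[.60,-.06,.26],"pics/p2.png")
print(get_state()["clock"])
E
```

```text
large_basket [(0.56, [0.6319, -0.0796])]
white_mug_rim []
small_basket [(0.57, [0.4343, -0.0067])]
21.5667
```

View pics/p2.png

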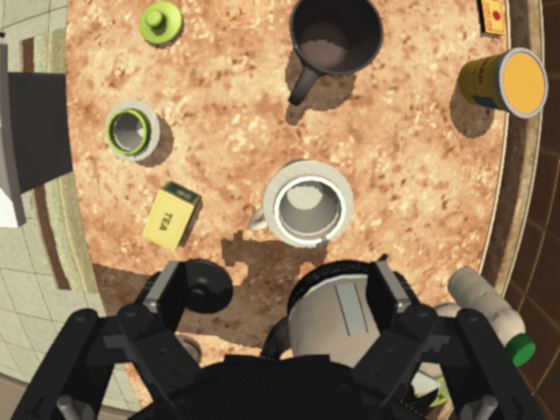

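```bash
python3 - <<'E'
from h import *
pick((.473,.246),.015)
place((.631,-.0795),.130,.03)
release()
pick((.435,-.009),.048)
place((.6235,.2503),.090,.055)
release()
look([("small_basket",.042),("green_lid",0)],[.58,.23,.26],"pics/p3.png")
print(get_state()["clock"])
E
```

```text
grip gap 0.272 F 29.4 fz [-1.   0.7  2.7]
lifted gap 0.267 F 29.4
hit True z 0.1304 want 0.13 f [-1.8  0.   5.2] clock 29.0
grip gap 0.604 F 30.4 fz [-1.5  1.7  4.9]
lifted gap 0.6 F 31.3
hit True z 0.0907 want 0.09 f [-0.2 -0.4  4.7] clock 37.2
small_basket [(0.94, [0.623, 0.2496])]
green_lid [(0.78, [0.4578, 0.1235])]
39.0833
```

View pics/p3.png

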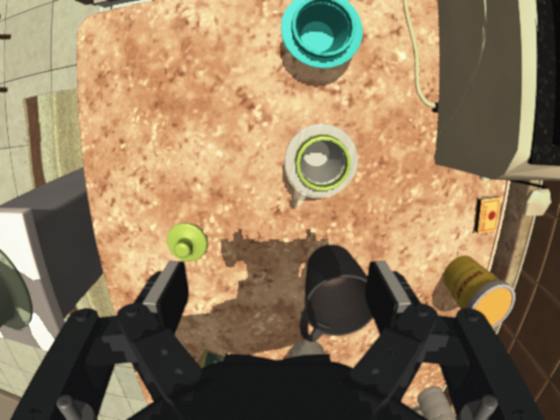

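The small basket sits in the glass mug at (322,162), flange covering the rim; the green lid is at (187,242). Both remaining lids next.

```bash
python3 - <<'E'
from h import *
pick((.4605,.1245),.015)
place((.6235,.2500),.115,.03)
release()
look([("dark_lid",0)],[.48,-.22,.26])
pick((.492,-.235),.015)
place((.654,.0895),.112,.03)
release()
names=[("white_lid",.115),("green_lid",.1),("dark_lid",.097),("large_basket",.057),("small_basket",.042),("white_mug_rim",.105),("glass_mug_1_rim",.09),("dark_mug_rim",.105)]
look(names,[.58,.08,.3],"pics/p4.png")
movep([.4,-.1,.3],RX)
f=grab_frame("scene"); cv2.imwrite("pics/p5.png",cv2.resize(f["img"][170:310,120:340,::-1],None,fx=3,fy=3,interpolation=cv2.INTER_CUBIC))
print(get_state()["clock"])
E
```

```text
grip gap 0.244 F 29.3 fz [-1.2  1.1  3.7]
lifted gap 0.242 F 29.4
hit True z 0.1152 want 0.115 f [-0.4 -1.   5.4] clock 45.5
dark_lid [(0.87, [0.4919, -0.2359])]
grip gap 0.314 F 29.5 fz [-1.   0.4  3.5]
lifted gap 0.31 F 29.6
hit True z 0.1125 want 0.112 f [-0.5 -0.3  2.1] clock 55.5
white_lid [(0.78, [0.6312, -0.0747])]
green_lid [(0.78, [0.6246, 0.2533])]
dark_lid [(0.82, [0.6577, 0.085]), (0.43, [0.4865, -0.0568])]
large_basket [(0.64, [0.6297, -0.0799])]
small_basket [(0.85, [0.6249, 0.2529])]
white_mug_rim []
glass_mug_1_rim []
dark_mug_rim []
58.9
```

View pics/p4.png

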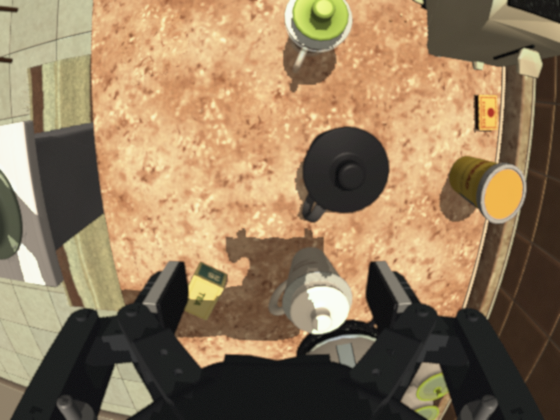

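View pics/p5.png

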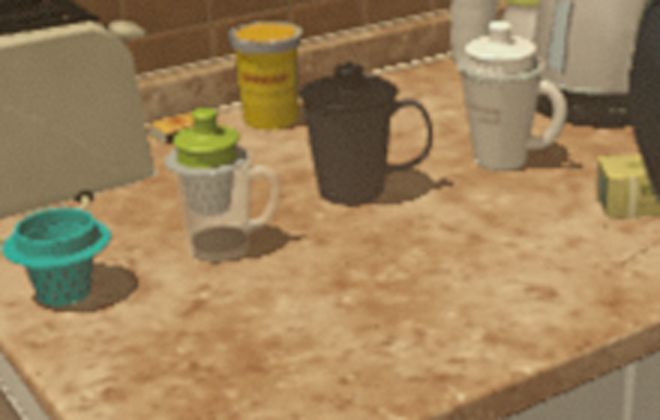

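All three mugs show level, seated lids (green at about (205,140), black (350,85), white (500,55)), and the placing heights agree with the seated values to about 1 mm. Handing in.

```bash
python3 -c "
from cell import *
sleep(.5); print(sign_off())"
```

```text
the job is handed in; nothing more can be done
None
```

I handed the job in at about 60 s of the 134 s allowed: both baskets are hanging in their mugs, and all three lids looked seated and level in the last pictures. The tea carton and jar were not touched; I don't have the verdict.

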